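# Test tile into the dust box

### The arm

A 6-joint arm with a two-finger parallel gripper is mounted at the origin on the work surface. World frame = base frame: x ahead of the robot, y to its left, z up, the work surface at z = 0. Lengths are in m, angles in degrees, forces in N, time in s.
With the tool pointing down it reaches from about 0.375 to 0.9 m from the base axis. Payload 3.1 kg.
Tool frame: the origin (TCP) lies midway between the tips of the shut fingers; the grasp point (between the pads) lies 19 mm behind it; x points along the fingers, z is the direction in which the jaws open and shut, and the axes are right-handed (so a half turn about x gives the same grasp; the last joint's range is limited). The gripper opens to 87 mm and grips with 3 to 60 N. Pads are 19 mm wide; open, the fingers measure 117 mm over their backs; the gripper's body (75 mm by 190 mm) begins 51 mm behind the grasp point.
Start: joints at [-76.977, 30.224, 82.088, -0, 67.689, -10.227], TCP at [0.247, -0.574, 0.195] pointing down, gripper open.
Joint ranges: [-176.69, 176.69], [-43.24, 126.21], [12.49, 139.97], [-82, 262], [0, 151.66], [-163.58, 163.58]. Speed limits (degrees/s): [159.86, 159.86, 180, 180, 180, 180].

### API

Orientations are given as a 3x3 rotation matrix whose columns are the frame's x, y, z axes.
In Python, from rig import * gives the robot as it stands.
- The arm moves only by the tool play_rows, never from a script. Its argument "rows" is a list that holds one entry, the list of rows, each a list of 7 numbers: the shift along the tool's x, y, z in m, then the turn, a rotation vector about the tool's x, y, z in degrees, then the finger opening in m, from 0 to 0.087. A call has 1 to 12 rows; each row is the pose to reach, as a shift and turn from the pose commanded when the call began, along the tool's axes at that moment; what a row does not reach only later rows make up. A row lasts 1/10 s, in which the tool goes at most 50 mm and 8.59 degrees, less where a joint would pass 70% of its speed; a pose out of reach is approached as far as the arm can. A call with a gripper value outside its range is refused whole. The fingers move at their own pace and stop on an object; the grip force is fixed at half the most. Time passes only in rows, so rows that repeat a pose let the fingers close. It gives the time, the measured TCP pose, the force and the opening at its end, in the units of the state.
- read_state(): the state, without advancing time (a new reading comes with each control period).
- capture(name): name is "scene" or "top" or "wrist"; returns a dict with "pixels" (420x560x3 uint8, red, green, blue), "intrinsics" (3x3 intrinsics, pixels), "k1" (the pictures are not rectified: a ray, as slopes to the right and down, at radius r is drawn at 1 + k1 r^2 times it, then the intrinsics apply), "rvec" (rotation vector, rad) and "tvec" (3), from world to camera coordinates, as OpenCV has them. Camera axes: x right, y down, z forward; pixel columns grow to the right and rows downward; lengths in m; the calibration is good to about 2 mm. A picture is of the moment at which its call begins. There is no depth.
- hand_in(): hands the job in, once; it reports no verdict.
Trained networks look in the newest picture that a camera, given by its name, has taken for a name from the list of things; names that differ only in an ending like _2 or _b are one class to them, and where a whole thing is asked for, a point or a joint stands for the part that bears it (a point fixed in the world has none). Each returns a list of dicts, best first, with "p" (0 to 1); they miss things now and then, are a little off and sometimes report something else, mostly with a low value. They report only what shows in the picture. A call takes as long as a camera call. They do not tell look-alikes from the thing itself.
- trace(camera, target): "mask" (420x560 bool, what is visible of it) and "at" ([column, row] in pixels, amid what is visible of it).
The state is a dict: "time_s": time; "joint_positions": joint angles; "qvel": joint speeds; "tau": joint torques, N m; "position": TCP position; "tcp_rot": TCP orientation; "force": force on the tool from outside, world axes, zero at the start; "moment": the same for the moment, N m; "opening": opening from 0.0 (shut) to 1.0 (fully open).
Only numpy, scipy, OpenCV 4.12 (cv2) and the standard library are available. Lean on these libraries where they do the work, as an engineer would, in place of code of your own. Each camera call takes 0.05 s, during which the arm holds its last target.

### The job

Take the T-shaped bisque test tile and put it away in the grey dust box: push it foot first through the two sprung leaves in the top, ease it down past them until it stands upright on the shelf hidden inside, let go and draw back so that both leaves spring fully shut over it. Bisque is brittle: never let it drop and never press it hard onto the shelf, whose depth is not known and must be felt. Leave the other things on the bench where they are.

Things in the scene. Friction and masses are not known exactly. Their poses are not given: they have to be found in the camera images.
- tile: Terracotta-coloured inverted T on its foot, 0.08 to 0.16 kg. Foot 24 (x) by 60 (y) by 9 mm high; from its middle rises an upright 24 (x) by 10 (y) mm to 80 mm. Origin: centre of underside, z up. Grip the upright across its 10 mm, fingers closing along the tile's y. Brittle: over 20 N against the box, leaves or shelf breaks it, so does a free fall of over 1 mm inside.
- tile_top (a point): Centre of the top end of the tile's upright, 80 mm above its underside; axes as the tile's.
- box: Grey steel dust box, fixed, 140 (x) by 190 (y) by 150 mm high. Origin: centre of underside, z up. Inside, out of sight, a level fixed wooden shelf covers the floor area (128 by 178 mm); its top lies 105 to 123 mm below the box's top, different each time, so a tile standing on it has its top 25 to 43 mm below the box's top.
- mouth (a point): Centre of the mouth in the box's top, level with the top face, 150 mm above the bench; axes as the box's. The mouth is 48 (x) by 146 (y) mm, closed by two aluminium leaves that meet on its centre line along y. The tile goes in with its y along the box's y.
- leaf_near (a joint): Angle (rad) of the leaf hinged on the mouth's -x edge: 0 shut and level, 1.5 hanging down; opens down into the box only. 23.5 mm wide, 142 long, 3 thick. Its spring shuts it: 1.3 N at the free edge to start, 3.5 N at 1 rad. What is over 24 mm below the box's top is clear of the leaves.
- leaf_far (a joint): The same for the leaf hinged along the mouth's +x edge.
- post: Bystander: terracotta-coloured plain round kiln post, 38 mm across, 75 mm tall, standing. Origin: centre of the underside.
- cutter: Bystander: steel ring cutter, 68 mm across, 30 mm tall. Origin: centre of the underside.
- jar: Bystander: white glaze jar, 60 mm across, 100 mm tall. Origin: centre of the underside.
- rib: Bystander: flat dark wooden rib, 50 (x) by 120 (y) by 8 mm, lying. Origin: centre of the underside.
Not all that is in view belongs to the job. Leave any purple look-alike of the tile alone. There is more than one size of the box; the job needs the smaller.

How it is judged:
By the outcome, as a careful person would: the job done as asked, in the order asked, and still so for the second after the job is handed in, with the robot touching nothing.
It also fails if it takes over 51 s, if anything falls off the work surface, if the arm or the gripper's body presses on something with over 40 N, if the wrist force passes 120 N, or if a joint passes its speed limit or range.

## Working session

There is one attempt and no reset: what is moved stays moved. The work goes in short steps, Python scripts to look and compute and a tool call to move; the robot and the scene stay as the last step left them, time stands still between calls to the robot, and variables do not carry over. Pictures are saved under pics/ and viewed, and the job is handed in when it is done.

Besides the shell and the picture viewer there is one more tool, called after "Emit:" in YAML: its name, and indented under it one key for each argument. play_rows: Moves the arm, as the interface text tells. Its arguments: {"type":"object","properties":{"rows":{"type":"array"}},"required":["rows"]}

```bash
ls; mkdir -p pics; python3 - <<'E'
from rig import *
import cv2,numpy as np,pickle
s=read_state();print({k:np.round(v,4).tolist() for k,v in s.items()})
for n in["scene","top","wrist"]:
    c=capture(n);cv2.imwrite(f"pics/{n}0.png",c["pixels"][:,:,::-1]);pickle.dump(c,open(f"pics/{n}0.pkl","wb"))
    print(n,c["intrinsics"].tolist(),c["k1"],c["rvec"],c["tvec"])
E
```

```text
pics
{'time_s': 0.0, 'joint_positions': [-76.9799, 30.28, 82.1562, -0.0012, 67.6893, -10.2279], 'qvel': [-0.0283, 0.0769, 0.0114, 0.0566, -0.0082, -0.0249], 'tau': [0.0006, -44.0039, -17.6593, 0.0634, 0.0584, -0.0002], 'position': [0.2465, -0.5735, 0.1943], 'tcp_rot': [[-0.0005, 0.9188, 0.3947], [0.0021, 0.3947, -0.9188], [-1.0, 0.0004, -0.0022]], 'force': [0.098, 0.2202, 0.6655], 'moment': [-0.0201, -0.0394, 0.0416], 'opening': 0.9989}
scene [[404.5364638917501, 0.0, 279.0609460496203], [0.0, 404.5364638917501, 209.1135053273926], [0.0, 0.0, 1.0]] -0.10131554759774261 [ 0.95762126  2.64203584 -0.84107359] [ 0.32834462 -0.20938293  1.27416989]
top [[489.7970220027322, 0.0, 282.1033036932073], [0.0, 489.7970220027322, 201.14404574362777], [0.0, 0.0, 1.0]] -0.17455209129761975 [ 2.14020126 -2.19861349  0.12052884] [0.07694679 0.48181088 1.30525403]
wrist [[351.5837066880208, 0.0, 275.9439499053435], [0.0, 351.5837066880208, 203.28542899130684], [0.0, 0.0, 1.0]] -0.04481924605557663 [-2.44089006  1.60857945  0.20754055] [-0.62368343 -0.02811431  0.39026344]
```

View pics/scene0.png

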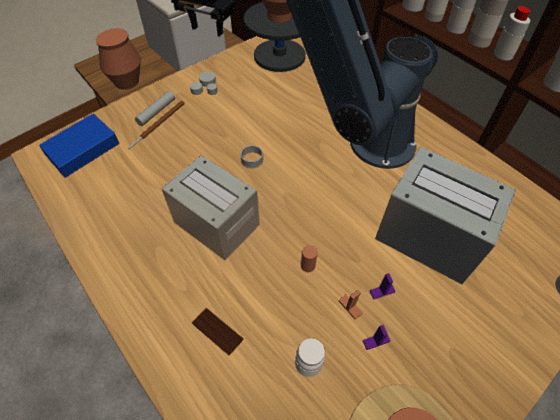

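View pics/top0.png

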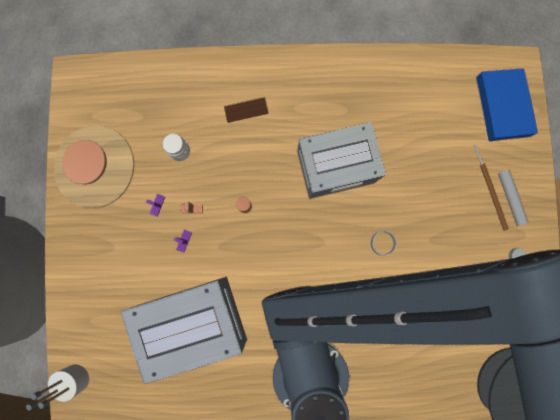

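View pics/wrist0.png

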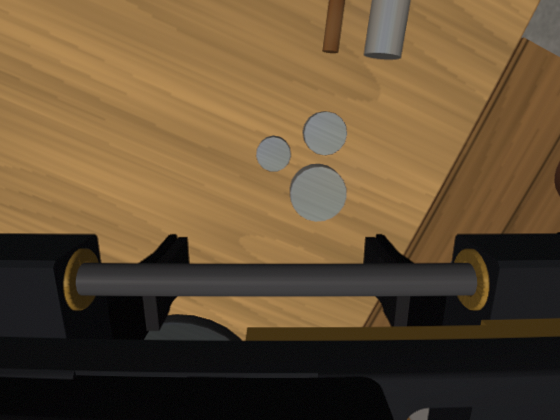

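```bash
cat > h.py <<'E'
import numpy as np,cv2,pickle
from scipy.optimize import minimize
def dist(c): return np.array([c["k1"],0,0,0,0.])
def proj(c,P):
    p,_=cv2.projectPoints(np.asarray(P,float).reshape(-1,1,3),np.array(c["rvec"],float),np.array(c["tvec"],float),np.array(c["intrinsics"]),dist(c));return p[:,0]
def onplane(c,uv,z):
    n=cv2.undistortPoints(np.array(uv,float).reshape(-1,1,2),np.array(c["intrinsics"]),dist(c))[:,0]
    R=cv2.Rodrigues(np.array(c["rvec"],float))[0];o=-R.T@np.array(c["tvec"],float)
    d=np.c_[n,np.ones(len(n))]@R
    return o+d*((z-o[2])/d[:,2])[:,None]
def boxpts(dx,dy,z0,z1,n=1):
    return np.array([[sx*dx/2,sy*dy/2,z] for sx in(-1,1) for sy in(-1,1) for z in(z0,z1)])
TILE=[boxpts(.024,.06,0,.009),boxpts(.024,.010,.009,.08)]
BOX=[boxpts(.14,.19,0,.15)]
def pose(P,x,y,a,z=0):
    c,s=np.cos(a),np.sin(a);return P@np.array([[c,-s,0],[s,c,0],[0,0,1]]).T+[x,y,z]
def sil(c,model,x,y,a,up=4):
    m=np.zeros((420*up,560*up),np.uint8)
    for P in model:
        h=cv2.convexHull((proj(c,pose(P,x,y,a))*up+up/2-.5).astype(np.float32))
        cv2.fillConvexPoly(m,np.round(h).astype(np.int32),255)
    return cv2.resize(m,(560,420),interpolation=cv2.INTER_AREA)/255.
def fit(cams,masks,model,x0):
    def cost(p):
        t=0
        for c,m in zip(cams,masks):
            s=sil(c,model,p[0],p[1],p[2]/10);t+=1-np.minimum(s,m).sum()/np.maximum(s,m).sum()
        return t
    r=minimize(cost,[x0[0],x0[1],x0[2]*10],method="Nelder-Mead",options=dict(initial_simplex=[[x0[0],x0[1],x0[2]*10],[x0[0]+.006,x0[1],x0[2]*10],[x0[0],x0[1]+.006,x0[2]*10],[x0[0],x0[1],x0[2]*10+2]],xatol=1e-5,fatol=1e-5))
    return r.x*[1,1,.1],r.fun
E
python3 - <<'E'
from rig import *
from h import *
D={}
for n in["scene","top"]:
    c=capture(n);D[n]=c
    for t in["tile","box","mouth","leaf_near","post","jar","cutter","rib"]:
        r=trace(n,t);D[n,t]=r
        print(n,t,[(round(float(q["p"]),2),np.round(q["at"]).tolist(),int(q["mask"].sum())) for q in r])
pickle.dump(D,open("D.pkl","wb"))
E
python3 - <<'E'
import cv2
a=cv2.imread("pics/scene0.png")
b=cv2.resize(a[260:360,300:420],None,fx=5,fy=5,interpolation=cv2.INTER_CUBIC);cv2.imwrite("pics/z1.png",b)
b=cv2.resize(a[150:260,150:270],None,fx=5,fy=5,interpolation=cv2.INTER_CUBIC);cv2.imwrite("pics/z2.png",b)
a=cv2.imread("pics/top0.png")
b=cv2.resize(a[110:260,130:400],None,fx=2.9,fy=2.9,interpolation=cv2.INTER_CUBIC);cv2.imwrite("pics/z3.png",b)
E
```

```text
scene tile [(0.89, [380.0, 339.0], 363), (0.71, [352.0, 304.0], 370), (0.61, [385.0, 288.0], 334)]
scene box [(0.88, [211.0, 210.0], 6298), (0.84, [446.0, 215.0], 11503), (0.6, [309.0, 356.0], 946)]
scene mouth [(0.85, [215.0, 204.0], 6176), (0.71, [447.0, 212.0], 11538), (0.15, [352.0, 306.0], 338)]
scene leaf_near [(0.98, [459.0, 190.0], 840), (0.77, [213.0, 188.0], 483), (0.3, [256.0, 162.0], 368)]
scene post [(0.56, [308.0, 258.0], 323)]
scene jar [(0.58, [308.0, 354.0], 949)]
scene cutter [(0.9, [257.0, 159.0], 354), (0.54, [205.0, 191.0], 444)]
scene rib [(0.79, [215.0, 331.0], 1082)]
top tile [(0.68, [182.0, 237.0], 208), (0.63, [156.0, 203.0], 263), (0.47, [195.0, 211.0], 213)]
top box [(0.89, [338.0, 158.0], 4785), (0.73, [184.0, 332.0], 8594)]
top mouth [(0.92, [338.0, 158.0], 4880), (0.71, [186.0, 335.0], 8508), (0.29, [249.0, 205.0], 200)]
top leaf_near [(0.95, [179.0, 337.0], 972), (0.94, [346.0, 161.0], 569)]
top post [(0.6, [246.0, 205.0], 187)]
top jar [(0.74, [178.0, 148.0], 549)]
top cutter [(0.65, [192.0, 209.0], 190), (0.47, [389.0, 239.0], 108)]
top rib [(0.76, [247.0, 108.0], 657), (0.59, [191.0, 208.0], 206)]
```

View pics/z1.png

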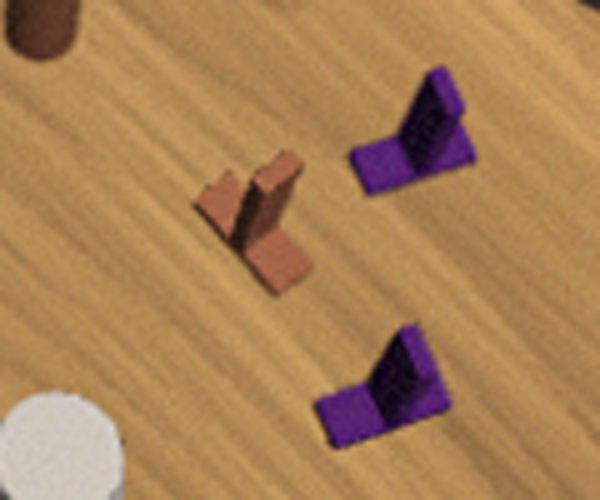

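View pics/z2.png

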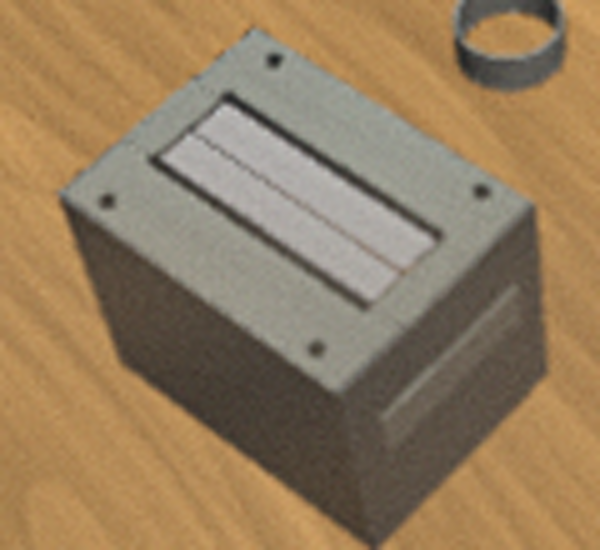

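View pics/z3.png

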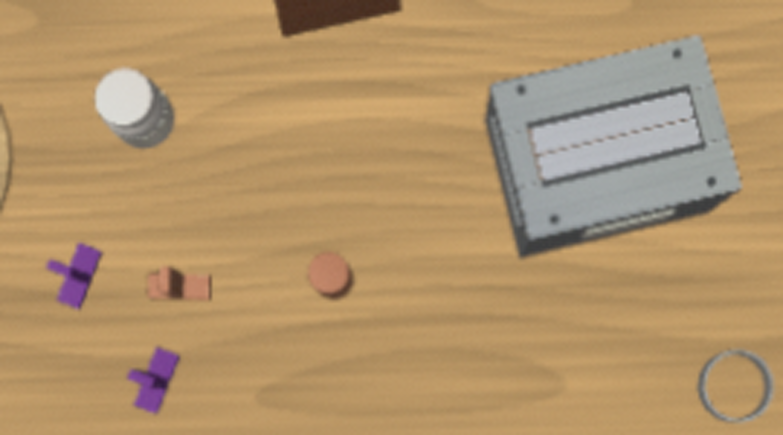

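```bash
cat > f.py <<'E'
from h import *
D=pickle.load(open("D.pkl","rb"))
cs,ct=D["scene"],D["top"]
# tile by colour
ms=[]
for c,(x0,x1,y0,y1) in((cs,(333,368,285,325)),(ct,(178,206,198,218))):
    im=c["pixels"].astype(float);m=np.zeros((420,560))
    sub=im[y0:y1,x0:x1];r=sub[...,1]/(sub[...,0]+1); b=sub[...,2]/(sub[...,1]+1)
    lab=cv2.cvtColor(c["pixels"],cv2.COLOR_RGB2HSV)[y0:y1,x0:x1]
    mm=(lab[...,0]<11)|(lab[...,0]>170)
    m[y0:y1,x0:x1]=mm;ms.append(m);print(m.sum())
g=onplane(ct,[[196,208]],0.004)[0];print("tile guess",g)
best=None
for cams,mm in(((cs,ct),ms),((cs,),ms[:1]),((ct,),ms[1:])):
  best=min((fit(cams,mm,TILE,[g[0],g[1],a]) for a in np.radians([0,45,90,135])),key=lambda t:t[1]);print("tile",best[0],np.degrees(best[0][2]),best[1])
# box corners
S=np.array([[252,28],[535,205],[342,395],[62,195]])/5+150-.4
M=np.array([[228,95],[443,235],[372,308],[152,160]])/5+150-.4
T=np.array([[490,86],[697,37],[740,188],[526,250]])/2.9+[130,110]-.33
MT=np.array([[528,128],[690,90],[704,145],[545,184]])/2.9+[130,110]-.33
for n,c,p in(("S",cs,S),("M",cs,M),("T",ct,T),("MT",ct,MT)):
    w=onplane(c,p,.15)[:,:2];print(n,w.mean(0),np.linalg.norm(np.roll(w,-1,0)-w,axis=1))
    e=[w[1]-w[0],w[2]-w[3],w[2]-w[1],w[3]-w[0]];print(np.degrees([np.arctan2(v[1],v[0]) for v in e])%180)
for nm,t in(("s","scene"),("t","top")):
  m=D[t,"box"][0]["mask"].astype(float)
  print("boxmask",t,fit((D[t],),[m],BOX,[*onplane(ct,[[341,158]],.15)[0][:2],np.radians(12)]))
m=[D[t,"box"][0]["mask"].astype(float) for t in("scene","top")]
print(fit((cs,ct),m,BOX,[*onplane(ct,[[341,158]],.15)[0][:2],np.radians(12)]))
for k,z in(("post",.075),("jar",.1),("cutter",.03),("rib",.008)):
    print(k,onplane(ct,[D["top",k][0]["at"] if k!="cutter" else [383,243]],z))
E
python3 f.py
```

```text
277.0
117.0
tile guess [0.4732527  0.30271414 0.004     ]
tile [ 0.47124574  0.31661788 -0.06580351] -3.7702635072667756 0.720499004774638
tile [ 0.47044072  0.31531895 -0.01572856] -0.9011800526725571 0.2581959894536707
tile [0.47159785 0.3147215  2.96320932] 169.77938802095537 0.4460227272727273
S [ 0.57847424 -0.0855081 ] [0.19003066 0.13705671 0.18695983 0.13617654]
[102.44820302 102.16683522  12.50883007  13.8023357 ]
M [ 0.57734246 -0.08646913] [0.14426113 0.0523493  0.14609435 0.05324435]
[102.29835138 102.66329473  14.41112908  12.40562009]
T [ 0.57549087 -0.08610187] [0.18670807 0.13774346 0.19296955 0.1455963 ]
[102.37579039 104.6816722   12.76292526  10.33905242]
MT [ 0.57789142 -0.08895621] [0.14533462 0.04973315 0.14232923 0.05076361]
[102.10239975 102.49916773  11.24281994  14.65711932]
boxmask scene (array([ 0.577942  , -0.0863298 ,  0.22674927]), np.float64(0.02255361647286047))
boxmask top (array([ 0.57903847, -0.08852553,  0.21837689]), np.float64(0.02074218652414661))
(array([ 0.57840286, -0.08788788,  0.2196481 ]), np.float64(0.052752770206295874))
post [[0.47027974 0.15787353 0.075     ]]
jar [[0.62293988 0.33336053 0.1       ]]
cutter [[ 0.36194638 -0.20612484  0.03      ]]
rib [[0.75281702 0.1559282  0.008     ]]
```

```bash
cat >> h.py <<'E'
def shift(s,target,yaw):
    """numbers for row: tool-frame shift to world target with tool down, z axis at yaw deg"""
    R=np.array(s["tcp_rot"]);p=np.array(s["position"])
    a=np.radians(yaw);z=np.array([np.cos(a),np.sin(a),0]);x=np.array([0,0,-1.]);Rt=np.c_[x,np.cross(z,x),z]
    rv=np.degrees(cv2.Rodrigues(R.T@Rt)[0][:,0]);return np.round(R.T@(np.array(target)-p),4),np.round(rv,2)
E
python3 - <<'E'
from rig import *
from h import *
s=read_state();w=pickle.load(open("pics/wrist0.pkl","rb"))
Rc=cv2.Rodrigues(w["rvec"])[0];o=-Rc.T@w["tvec"]
R=s["tcp_rot"]
R=np.array(R);print("cam in tool",R.T@(o-s["position"]),"\n",R.T@Rc.T)
print(shift(s,[.42,-.13,.26],-80))
print(shift(s,[.4,-.2,.26],-80))
c=pickle.load(open("D.pkl","rb"))["top"]
print("purple tops",onplane(c,[[150,201],[177,240]],.08), "feet",onplane(c,[[158,205],[184,241]],.005))
E
```

```text
cam in tool [-0.18845425  0.0704646  -0.00058853] 
 [[ 1.77126861e-03 -2.51309080e-01  9.67905269e-01]
 [-5.82022776e-04 -9.67906882e-01 -2.51308434e-01]
 [ 9.99998262e-01 -1.18208171e-04 -1.86069069e-03]]
(array([-0.0647,  0.3345, -0.3397]), array([13.25,  0.  , -0.  ]))
(array([-0.0647,  0.2885, -0.2833]), array([13.25,  0.  , -0.  ]))
purple tops [[0.48759921 0.41242228 0.08      ]
 [0.38349426 0.34073065 0.08      ]] feet [[0.48430198 0.40964707 0.005     ]
 [0.38269342 0.33701698 0.005     ]]
```

```bash
python3 - <<'E'
from rig import *
from h import *
print(shift(read_state(),[.5,-.105,.27],-77.5))
E
```

```text
(array([-0.0747,  0.4179, -0.3311]), array([10.75,  0.  , -0.  ]))
```

Emit:
play_rows:
  rows:
    - [[-0.0375, 0.037, -0.03, 1, 0, 0, 0.04], [-0.075, 0.078, -0.06, 2, 0, 0, 0.04], [-0.075, 0.117, -0.09, 3, 0, 0, 0.04], [-0.075, 0.156, -0.12, 4, 0, 0, 0.04], [-0.075, 0.195, -0.15, 5, 0, 0, 0.04], [-0.075, 0.234, -0.18, 6, 0, 0, 0.04], [-0.075, 0.273, -0.21, 7, 0, 0, 0.04], [-0.075, 0.312, -0.24, 8, 0, 0, 0.04], [-0.075, 0.351, -0.27, 9, 0, 0, 0.04], [-0.075, 0.388, -0.3, 10, 0, 0, 0.04], [-0.075, 0.418, -0.331, 10.75, 0, 0, 0.04], [-0.075, 0.418, -0.331, 10.75, 0, 0, 0.04]]

```text
time_s: 2.25
position: [0.5013, -0.0999, 0.2704]
tcp_rot: [[0.001, 0.975, 0.223], [0.002, 0.223, -0.975], [-1.0, 0.001, -0.002]]
force: [-0.5, -0.6, 0.1]
opening: 0.46
```

Emit:
play_rows:
  rows:
    - [[0, 0, 0, 0, 0, 0, 0.04], [0, 0, 0, 0, 0, 0, 0.04]]

```text
time_s: 2.45
position: [0.4999, -0.1058, 0.2702]
tcp_rot: [[-0.0, 0.976, 0.216], [-0.001, 0.216, -0.976], [-1.0, -0.0, 0.001]]
force: [-0.6, -0.1, -0.5]
opening: 0.458
```

```bash
python3 - <<'E'
from rig import *
from h import *
c=capture("wrist");pickle.dump(c,open("pics/w1.pkl","wb"));cv2.imwrite("pics/w1.png",c["pixels"][:,:,::-1])
s=read_state();print(s["position"],s["time_s"],s["force"],s["opening"]);print(np.round(s["tcp_rot"],4))
E
```

```text
[ 0.49978144 -0.10631214  0.27024484] 2.5 [ 0.56696378  0.38771632 -0.17100309] 0.46092753761102034
[[-2.000e-04  9.766e-01  2.151e-01]
 [-5.000e-04  2.151e-01 -9.766e-01]
 [-1.000e+00 -3.000e-04  5.000e-04]]
```

View pics/w1.png

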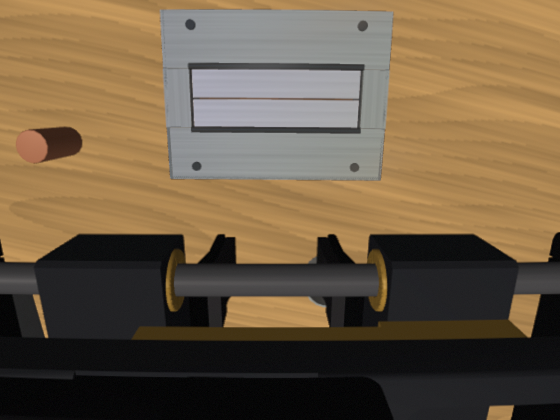

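```bash
python3 - <<'E'
from h import *
c=pickle.load(open("pics/w1.pkl","rb"))
a=c["pixels"][:,:,::-1]
cv2.imwrite("pics/w1z.png",cv2.resize(a[0:190,150:405],None,fx=3,fy=3,interpolation=cv2.INTER_CUBIC))
for n,p,z in(("box",[(161,10.5),(392,12),(381,180),(172.5,180)],.15),("mouth",[(190.5,65),(363,65),(360,131),(193,131)],.15),("screws",[(190,24.5),(362.5,26),(354,167.5),(196.5,166.5)],.15)):
    w=onplane(c,p,z)[:,:2];print(n,w.mean(0),np.linalg.norm(np.roll(w,-1,0)-w,axis=1))
    e=[w[1]-w[0],w[2]-w[3],w[2]-w[1],w[3]-w[0]];print(np.degrees([np.arctan2(v[1],v[0]) for v in e])%180)
E
```

```text
box [ 0.5789713  -0.08849547] [0.18712041 0.13859797 0.18726617 0.1396593 ]
[102.12644912 102.45151     12.58717824  12.52511343]
mouth [ 0.57966514 -0.08830278] [0.14365766 0.05423012 0.14484585 0.05421043]
[102.46716313 102.45765314  12.88497301  11.62927286]
screws [ 0.57919042 -0.0876516 ] [0.14049308 0.11642133 0.13993443 0.11662033]
[102.00328446 102.08466629  11.89067538  12.16540397]
```

View pics/w1z.png

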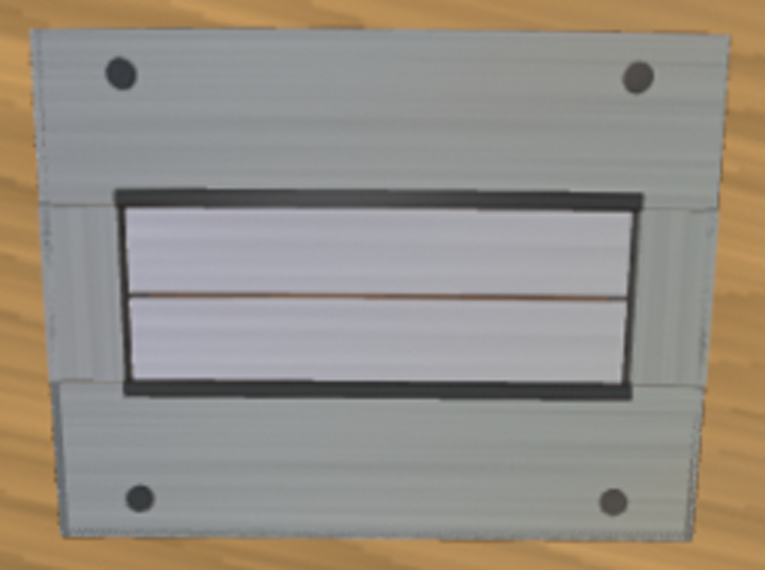

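```bash
python3 - <<'E'
from rig import *
from h import *
print(shift(read_state(),[.39,.312,.22],-90))
E
```

```text
(array([ 0.0501, -0.0172, -0.4322]), array([12.42,  0.03,  0.02]))
```

Emit:
play_rows:
  rows:
    - [[0.005, -0.002, -0.04, 1, 0, 0, 0.04], [0.01, -0.003, -0.08, 2, 0, 0, 0.04], [0.015, -0.005, -0.12, 3, 0, 0, 0.04], [0.02, -0.006, -0.16, 4, 0, 0, 0.04], [0.025, -0.008, -0.2, 5, 0, 0, 0.04], [0.03, -0.009, -0.24, 6, 0, 0, 0.04], [0.035, -0.011, -0.28, 7, 0, 0, 0.04], [0.04, -0.013, -0.32, 8, 0, 0, 0.04], [0.045, -0.015, -0.36, 9, 0, 0, 0.04], [0.05, -0.016, -0.395, 11, 0, 0, 0.04], [0.05, -0.017, -0.42, 12.4, 0, 0, 0.04], [0.05, -0.017, -0.432, 12.4, 0, 0, 0.04]]

```text
time_s: 3.7
position: [0.3904, 0.3133, 0.2201]
tcp_rot: [[-0.0, 1.0, 0.001], [-0.0, 0.001, -1.0], [-1.0, -0.0, 0.0]]
force: [0.3, -0.5, 0.0]
opening: 0.463
```

Emit:
play_rows:
  rows:
    - [[0, 0, 0, 0, 0, 0, 0.04], [0, 0, 0, 0, 0, 0, 0.04]]

```text
time_s: 3.9
position: [0.3908, 0.3117, 0.2203]
tcp_rot: [[0.0, 1.0, 0.001], [-0.001, 0.001, -1.0], [-1.0, 0.0, 0.001]]
force: [0.3, 0.6, 0.1]
opening: 0.459
```

```bash
python3 - <<'E'
from rig import *
from h import *
c=capture("wrist");pickle.dump(c,open("pics/w2.pkl","wb"));cv2.imwrite("pics/w2.png",c["pixels"][:,:,::-1])
s=read_state();print(s["position"],s["time_s"],s["force"],s["opening"]);print(np.round(s["tcp_rot"],4))
E
```

```text
[0.39073419 0.31154716 0.2203109 ] 3.95 [-0.71857543  0.13759819  0.52415987] 0.45796034747958725
[[ 1.e-04  1.e+00  2.e-04]
 [-7.e-04  2.e-04 -1.e+00]
 [-1.e+00  1.e-04  7.e-04]]
```

View pics/w2.png

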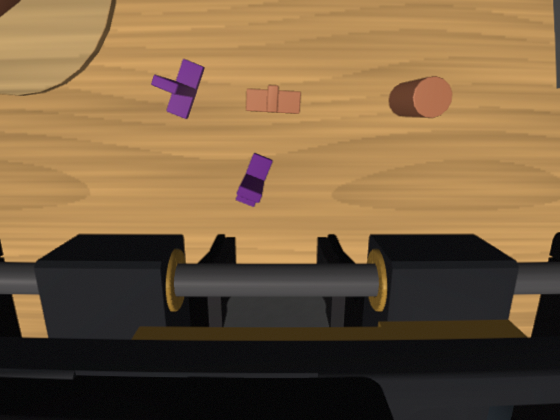

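```bash
python3 - <<'E'
from h import *
c=pickle.load(open("pics/w2.pkl","rb"))
hsv=cv2.cvtColor(c["pixels"],cv2.COLOR_RGB2HSV)
m=np.zeros((420,560));sub=hsv[78:122,238:310];print(np.unique(sub[...,0],return_counts=True))
im=c["pixels"].astype(float);r=im[...,2]/im[...,1];r0=im[...,0]/im[...,1]
s=((hsv[...,0]<11)|(hsv[...,0]>170));m[78:122,238:310]=s[78:122,238:310]
print(m.sum())
for a in(0,.05,-.05): 
    p,f=fit((c,),[m],TILE,[.47,.314,a]);print(p,np.degrees(p[2]),f)
o=c["pixels"].copy()
e=cv2.Canny((sil(c,TILE,*p)*255).astype(np.uint8),50,150);
z=np.hstack([cv2.resize(x[70:130,230:320],None,fx=4,fy=4,interpolation=cv2.INTER_NEAREST) for x in(o,np.where(e[...,None]>0,[0,255,0],o).astype(np.uint8))])
z=np.vstack([z,np.hstack([cv2.resize(np.dstack([m]*3).astype(np.uint8)[70:130,230:320]*255,None,fx=4,fy=4,interpolation=cv2.INTER_NEAREST)]*2)])
cv2.imwrite("pics/w2z.png",z[:,:,::-1])
E
```

```text
(array([ 9, 10, 11, 12, 13, 14, 15, 16, 17, 18], dtype=uint8), array([   1, 1133,   46,   33,   31,   31,   29,   46, 1811,    7]))
1134.0
[ 0.47293911  0.31558572 -0.07428262] -4.256080546427635 0.12766342620250193
[ 0.47271216  0.31569598 -0.01873595] -1.0734910672332245 0.12806843503405763
[ 0.47264475  0.31598894 -0.06363518] -3.646026981904954 0.1278958926589121<stdin>:5: RuntimeWarning: divide by zero encountered in divide
<stdin>:5: RuntimeWarning: invalid value encountered in divide
```

View pics/w2z.png

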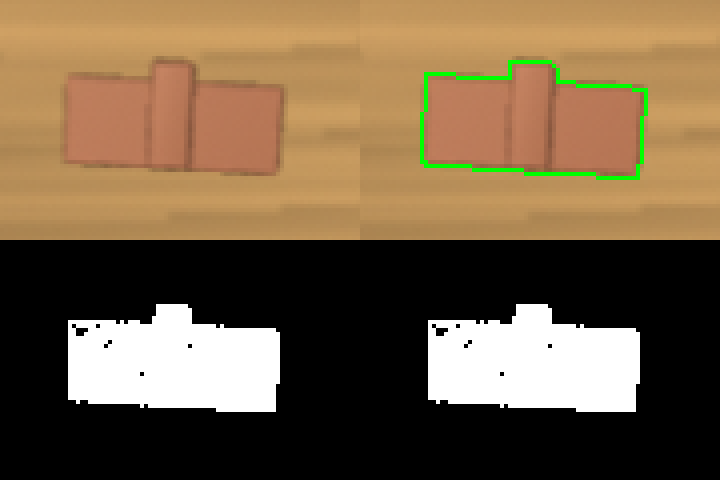

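```bash
python3 - <<'E'
from rig import *
from h import *
c=pickle.load(open("pics/w2.pkl","rb"))
hsv=cv2.cvtColor(c["pixels"],cv2.COLOR_RGB2HSV)
m=np.zeros((420,560));m[78:122,238:310]=hsv[78:122,238:310,0]<14.5
p,f=fit((c,),[m],TILE,[.47,.314,-.06]);print(p,np.degrees(p[2]),f)
print(shift(read_state(),[.4725,.3158,.06],-93.7))
E
```

```text
[ 0.47305995  0.31598252 -0.05908277] -3.3851933575330833 0.03536810575526028
(array([ 0.1603,  0.0817, -0.0043]), array([ 3.71,  0.04, -0.01]))
```

Emit:
play_rows:
  rows:
    - [[0.02, 0.03, -0.002, 1.5, 0, 0, 0.04], [0.05, 0.06, -0.0045, 3.5, 0, 0, 0.04], [0.08, 0.082, -0.0045, 3.5, 0, 0, 0.04], [0.11, 0.082, -0.0045, 3.5, 0, 0, 0.04], [0.135, 0.082, -0.0045, 3.5, 0, 0, 0.04], [0.15, 0.082, -0.0045, 3.5, 0, 0, 0.04], [0.16, 0.082, -0.0045, 3.5, 0, 0, 0.04], [0.16, 0.082, -0.0045, 3.5, 0, 0, 0.04], [0.16, 0.082, -0.0045, 3.5, 0, 0, 0.04]]

```text
time_s: 4.85
position: [0.4728, 0.3172, 0.0608]
tcp_rot: [[0.001, 0.998, -0.06], [0.0, -0.06, -0.998], [-1.0, 0.001, -0.0]]
force: [-0.4, -0.9, -0.1]
opening: 0.461
```

```bash
python3 - <<'E'
from rig import *
from h import *
s=read_state();print(s["position"],s["force"])
c=capture("wrist");t=capture("scene")
cv2.imwrite("pics/w3.png",np.vstack([cv2.resize(c["pixels"][150:330],(560,180)),cv2.resize(t["pixels"][240:350,280:420],(560,400))])[:,:,::-1])
E
```

```text
[0.47278883 0.31724975 0.0608398 ] [-0.374368   -0.93017218 -0.10604165]
```

View pics/w3.png

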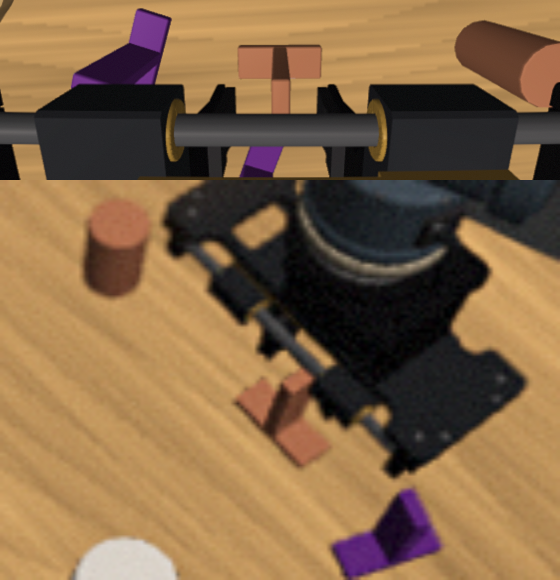

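Emit:
play_rows:
  rows:
    - [[0, 0, 0, 0, 0, 0, 0.02], [0, 0, 0, 0, 0, 0, 0.005], [0, 0, 0, 0, 0, 0, 0], [0, 0, 0, 0, 0, 0, 0], [0, 0, 0, 0, 0, 0, 0], [0, 0, 0, 0, 0, 0, 0], [0, 0, 0, 0, 0, 0, 0], [0, 0, 0, 0, 0, 0, 0]]

```text
time_s: 5.75
position: [0.472, 0.3177, 0.0602]
tcp_rot: [[-0.0, 0.998, -0.059], [-0.0, -0.059, -0.998], [-1.0, -0.0, 0.0]]
force: [0.4, -0.2, 1.1]
opening: 0.008
```

Emit:
play_rows:
  rows:
    - [[-0.01, 0, 0, 0, 0, 0, 0], [-0.03, 0, 0, 0, 0, 0, 0], [-0.06, 0, 0, 0, 0, 0, 0], [-0.1, 0, 0, 0, 0, 0, 0], [-0.14, 0, 0, 0, 0, 0, 0], [-0.18, 0, 0, 0, 0, 0, 0], [-0.21, 0, 0, 0, 0, 0, 0], [-0.22, 0, 0, 0, 0, 0, 0], [-0.22, 0, 0, 0, 0, 0, 0], [-0.22, 0, 0, 0, 0, 0, 0]]

```text
time_s: 6.75
position: [0.4709, 0.3172, 0.2788]
tcp_rot: [[-0.003, 0.998, -0.059], [-0.001, -0.059, -0.998], [-1.0, -0.003, 0.001]]
force: [-1.2, -0.1, -1.3]
opening: 0.002
```

```bash
python3 - <<'E'
from rig import *
from h import *
s=read_state();print(s["position"],s["force"],s["moment"],s["opening"]);print(np.round(s["tcp_rot"],4))
c=capture("wrist");t=capture("scene");pickle.dump(t,open("pics/s4.pkl","wb"));pickle.dump(c,open("pics/w4.pkl","wb"))
cv2.imwrite("pics/w4.png",np.vstack([cv2.resize(c["pixels"][150:330],(560,180)),t["pixels"][40:420]])[:,:,::-1])
print(shift(s,[.5787,-.0878,.28],-77.7))
E
```

```text
[0.47090164 0.31715469 0.27880585] [-1.15191763 -0.13665342 -1.29902226] [ 0.00363002  0.07978295 -0.01984499] 0.002163686849586179
[[-0.0027  0.9982 -0.0593]
 [-0.0011 -0.0593 -0.9982]
 [-1.     -0.0027  0.0013]]
(array([-0.001 ,  0.1316,  0.3978]), array([-15.7 ,   0.05,   0.16]))
```

View pics/w4.png

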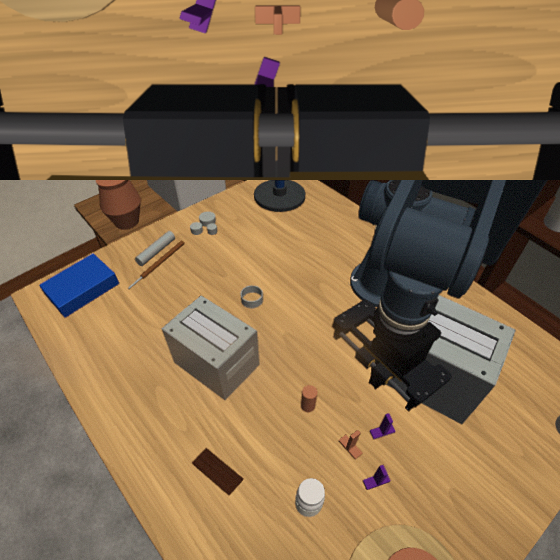

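```bash
python3 - <<'E'
from rig import *
from h import *
t=pickle.load(open("pics/s4.pkl","rb"));w=pickle.load(open("pics/w4.pkl","rb"))
s=read_state();p=s["position"];R=np.array(s["tcp_rot"])
pts=[p,p-R[:,0]*.019,p-R[:,0]*.07,[.473,.316,.08],[.473,.316,0]]
print("scene",proj(t,pts));print("wrist",proj(w,pts))
Rc=cv2.Rodrigues(w["rvec"])[0];o=-Rc.T@w["tvec"];print("cam in tool",R.T@(o-p))
a=t["pixels"].copy()
for q in proj(t,pts): cv2.circle(a,tuple(int(v) for v in np.round(q)),1,(0,255,0),-1)
z1=cv2.resize(a[150:340,300:480],None,fx=3,fy=3)
cv2.imwrite("pics/s4z.png",z1[:,:,::-1])
b=w["pixels"].copy()
for q in proj(w,pts): cv2.circle(b,tuple(int(v) for v in np.round(q)),3,(0,255,0),-1)
cv2.imwrite("pics/w4z.png",b[:,:,::-1])
E
```

```text
scene [[372.68647417 249.94407886]
 [374.70666017 244.70301566]
 [380.5667611  229.43549421]
 [354.49773455 294.21992147]
 [349.25031503 307.68767829]]
wrist [[278.00695237 238.46668036]
 [278.17168316 251.08792676]
 [278.83283569 301.88965306]
 [277.62311142 174.26263631]
 [277.2872148  163.84041292]]
cam in tool [-0.19027941  0.07002012 -0.0009272 ]
```

View pics/s4z.png

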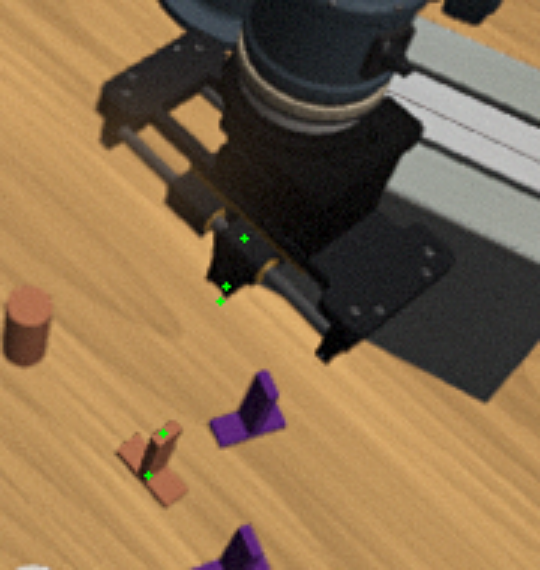

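View pics/w4z.png

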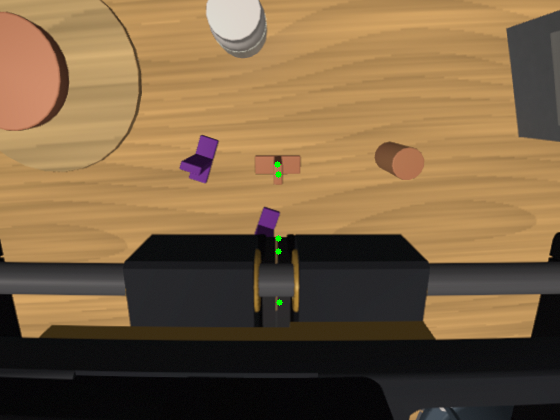

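```bash
python3 - <<'E'
from rig import *
from h import *
t=pickle.load(open("pics/s4.pkl","rb"));w=pickle.load(open("pics/w4.pkl","rb"))
s=read_state();p=s["position"];R=np.array(s["tcp_rot"])
def draw(c,x0,x1,y0,y1,f):
    a=cv2.resize(c["pixels"][y0:y1,x0:x1],None,fx=f,fy=f,interpolation=cv2.INTER_CUBIC)
    a=np.clip(a.astype(float)**.6*255**.4,0,255).astype(np.uint8)
    for X,col in((0,(0,255,0)),(-.02,(255,255,0)),(-.04,(255,0,255))):
        q=[p+R@np.array([X,yy,0]) for yy in(-.0095,0,.0095)]
        for u in proj(c,q): cv2.circle(a,(int((u[0]-x0+.5)*f),int((u[1]-y0+.5)*f)),2,col,-1)
    return a
a=draw(t,340,420,200,270,9);b=draw(w,220,340,200,320,5)
cv2.imwrite("pics/s5.png",a[:,:,::-1]);cv2.imwrite("pics/w5.png",b[:,:,::-1])
E
```

```text
(no output)
```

View pics/s5.png

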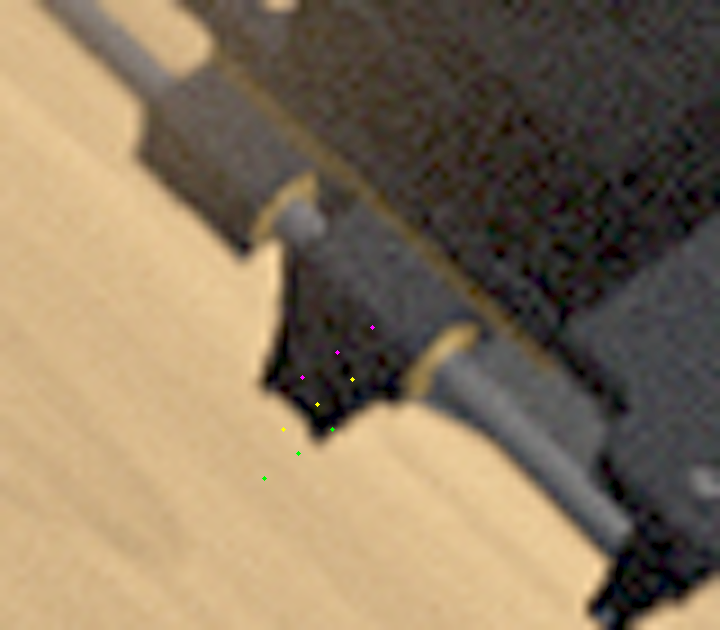

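View pics/w5.png

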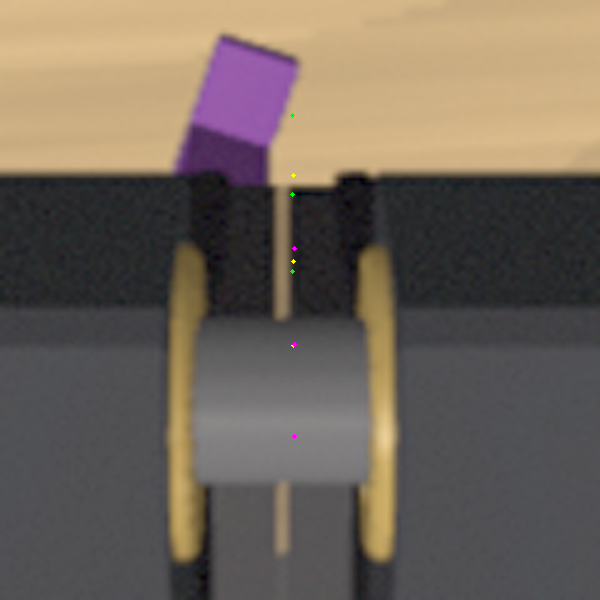

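```bash
python3 - <<'E'
from rig import *
from h import *
t=pickle.load(open("pics/s4.pkl","rb"));w=pickle.load(open("pics/w4.pkl","rb"))
for c in(t,w):
    Rc=cv2.Rodrigues(c["rvec"])[0];print(-Rc.T@c["tvec"])
s=read_state();p=s["position"];R=np.array(s["tcp_rot"])
def draw(c,x0,x1,y0,y1,f,X0):
    a=cv2.resize(c["pixels"][y0:y1,x0:x1],None,fx=f,fy=f,interpolation=cv2.INTER_CUBIC)
    a=np.clip(a.astype(float)**.6*255**.4,0,255).astype(np.uint8)
    def poly(q,col):
        u=np.round((proj(c,[p+R@np.array(v) for v in q])-[x0,y0]+.5)*f).astype(int);cv2.polylines(a,[u],True,col,1)
    for X,col in((X0,(0,255,0)),(X0-.02,(255,255,0))):
        poly([[X,-.0375,-.095],[X,-.0375,.095],[X,.0375,.095],[X,.0375,-.095]],col)
    poly([[-.02,.0095,-.0135],[-.02,.0095,.0135],[-.02,-.0095,.0135],[-.02,-.0095,-.0135]],(255,0,255))
    return a
cv2.imwrite("pics/s6.png",draw(t,320,460,140,280,5,-.07)[:,:,::-1])
cv2.imwrite("pics/w6.png",draw(w,0,560,200,420,1.4,-.07)[:,:,::-1])
E
```

```text
[0.8345806  0.48573172 0.91798705]
[0.54147461 0.31415154 0.4679542 ]
```

View pics/s6.png

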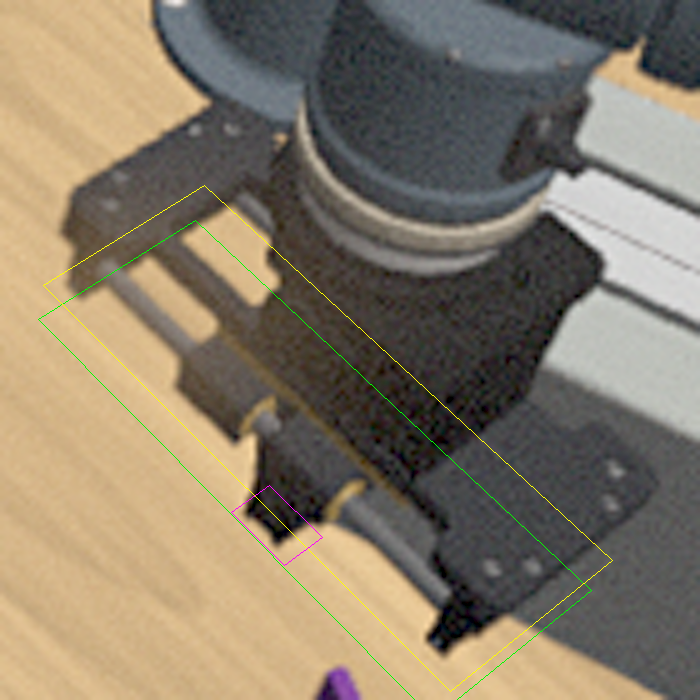

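View pics/w6.png

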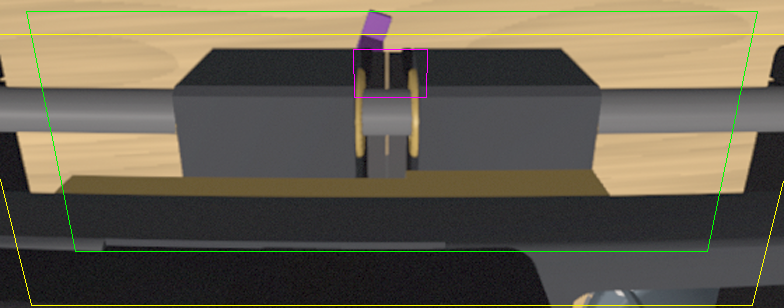

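```bash
python3 - <<'E'
from rig import *
from h import *
t=pickle.load(open("pics/s4.pkl","rb"));w=pickle.load(open("pics/w4.pkl","rb"))
s=read_state();p=np.array(s["position"]);R=np.array(s["tcp_rot"])
def toolray(c,uv,y):
    n=cv2.undistortPoints(np.array(uv,float).reshape(-1,1,2),np.array(c["intrinsics"]),dist(c))[0,0]
    Rc=cv2.Rodrigues(np.array(c["rvec"],float))[0];o=R.T@(-Rc.T@np.array(c["tvec"])-p);d=R.T@Rc.T@np.array([*n,1]);return o+d*(y-o[1])/d[1]
for y in(.0095,.015,.02,.025,.03,.0375):
    a=[toolray(w,u,y) for u in((152,235),(402,235),(126,260),(428,260))]
    q=proj(t,[p+R@v for v in a])
    print(y,np.round(np.array(a)*1000)[:, [0,2]].tolist(),np.round(((q-[340,200]+.5)*9)).tolist())
print("tip edge",[np.round(toolray(w,(u,235.5),y)*1000,1).tolist() for u in(258,296) for y in(.0095,.0075)])
# rod centre row 280, body edge row ~
E
```

```text
0.0095 [[-21.0, -65.0], [-21.0, 63.0], [-53.0, -65.0], [-53.0, 64.0]] [[519.0, 665.0], [69.0, 210.0], [562.0, 589.0], [90.0, 121.0]]
0.015 [[-36.0, -59.0], [-36.0, 58.0], [-65.0, -59.0], [-65.0, 58.0]] [[496.0, 622.0], [79.0, 201.0], [535.0, 550.0], [99.0, 119.0]]
0.02 [[-50.0, -54.0], [-50.0, 52.0], [-77.0, -54.0], [-77.0, 52.0]] [[475.0, 581.0], [88.0, 193.0], [510.0, 514.0], [107.0, 116.0]]
0.025 [[-64.0, -48.0], [-64.0, 47.0], [-88.0, -49.0], [-88.0, 47.0]] [[452.0, 539.0], [98.0, 184.0], [484.0, 476.0], [115.0, 114.0]]
0.03 [[-78.0, -43.0], [-78.0, 42.0], [-99.0, -43.0], [-99.0, 42.0]] [[429.0, 496.0], [108.0, 175.0], [457.0, 438.0], [124.0, 111.0]]
0.0375 [[-99.0, -35.0], [-99.0, 34.0], [-116.0, -35.0], [-116.0, 34.0]] [[393.0, 428.0], [124.0, 161.0], [415.0, 378.0], [138.0, 107.0]]
tip edge [[-21.5, 9.5, -10.3], [-15.9, 7.5, -10.6], [-21.5, 9.5, 9.0], [-15.9, 7.5, 9.4]]
```

```bash
python3 - <<'E'
from rig import *
from h import *
c=pickle.load(open("pics/w4.pkl","rb"))
hsv=cv2.cvtColor(c["pixels"],cv2.COLOR_RGB2HSV)
m=np.zeros((420,560));m[148:195,245:312]=hsv[148:195,245:312,0]<14.5
p,f=fit((c,),[m],TILE,[.47,.314,-.06]);print(p,np.degrees(p[2]),f)
print(shift(read_state(),[.473,.316,.0385],-93.5))
E
```

```text
[ 0.47338878  0.31551595 -0.06162788] -3.5310172194387857 0.04567424453557356
(array([0.2395, 0.0034, 0.0004]), array([0.1 , 0.12, 0.24]))
```

Emit:
play_rows:
  rows:
    - [[0.03, 0.001, 0, 0, 0, 0, 0.04], [0.07, 0.002, 0, 0, 0, 0, 0.04], [0.11, 0.002, 0, 0, 0, 0, 0.04], [0.15, 0.002, 0, 0, 0, 0, 0.04], [0.18, 0.002, 0, 0, 0, 0, 0.04], [0.205, 0.002, 0, 0, 0, 0, 0.04], [0.225, 0.002, 0, 0, 0, 0, 0.04], [0.235, 0.002, 0, 0, 0, 0, 0.04], [0.2405, 0.002, 0, 0, 0, 0, 0.04], [0.2405, 0.002, 0, 0, 0, 0, 0.04]]

```text
time_s: 7.85
position: [0.4735, 0.3173, 0.039]
tcp_rot: [[-0.002, 0.998, -0.059], [-0.001, -0.059, -0.998], [-1.0, -0.002, 0.001]]
force: [0.6, 0.3, -0.2]
opening: 0.458
```

Emit:
play_rows:
  rows:
    - [[0, 0, 0, 0, 0, 0, 0.02], [0, 0, 0, 0, 0, 0, 0.012], [0, 0, 0, 0, 0, 0, 0.005], [0, 0, 0, 0, 0, 0, 0], [0, 0, 0, 0, 0, 0, 0], [0, 0, 0, 0, 0, 0, 0], [0, 0, 0, 0, 0, 0, 0]]

```text
time_s: 8.55
position: [0.4739, 0.3175, 0.0397]
tcp_rot: [[-0.0, 0.998, -0.059], [-0.0, -0.059, -0.998], [-1.0, -0.0, 0.0]]
force: [0.1, -0.7, 0.3]
opening: 0.111
```

Emit:
play_rows:
  rows:
    - [[-0.003, 0, 0, 0, 0, 0, 0], [-0.01, 0, 0, 0, 0, 0, 0], [-0.03, 0, 0, 0, 0, 0, 0], [-0.06, 0, 0, 0, 0, 0, 0], [-0.1, 0, 0, 0, 0, 0, 0], [-0.14, 0, 0, 0, 0, 0, 0], [-0.18, 0, 0, 0, 0, 0, 0], [-0.2, 0, 0, 0, 0, 0, 0], [-0.21, 0, 0, 0, 0, 0, 0], [-0.21, 0, 0, 0, 0, 0, 0], [-0.21, 0, 0, 0, 0, 0, 0], [-0.21, 0, 0, 0, 0, 0, 0]]

```text
time_s: 9.75
position: [0.4728, 0.317, 0.2479]
tcp_rot: [[-0.004, 0.998, -0.059], [-0.002, -0.059, -0.998], [-1.0, -0.004, 0.002]]
force: [0.2, -0.3, -1.4]
opening: 0.112
```

```bash
python3 - <<'E'
from rig import *
from h import *
s=read_state();print(s["position"],s["force"],s["moment"],s["opening"]);print(np.round(s["tcp_rot"],4))
c=capture("wrist");t=capture("scene");pickle.dump((s,t,c),open("pics/g7.pkl","wb"))
cv2.imwrite("pics/g7.png",np.vstack([c["pixels"][150:330],t["pixels"][40:420]])[:,:,::-1])
print(shift(s,[.5787,-.0878,.25],-77.7))
E
```

```text
[0.47284061 0.31699641 0.24785407] [ 0.2491866  -0.32656799 -1.39595837] [0.02263104 0.03078767 0.00203916] 0.11231995777627013
[[-0.0037  0.9982 -0.0594]
 [-0.0015 -0.0594 -0.9982]
 [-1.     -0.0036  0.0017]]
(array([-0.0019,  0.1297,  0.3978]), array([-15.7 ,   0.07,   0.22]))
```

View pics/g7.png

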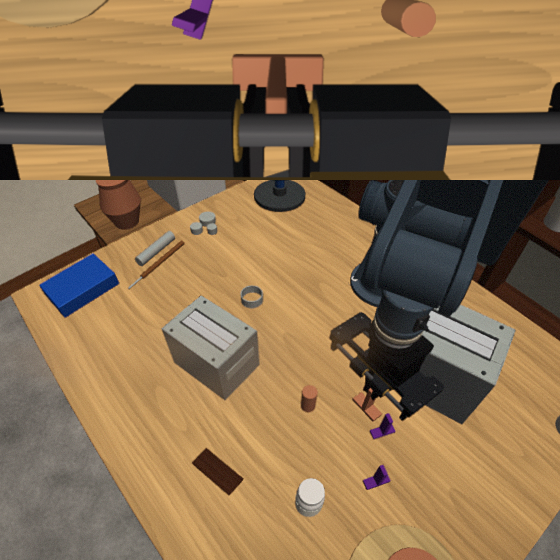

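Emit:
play_rows:
  rows:
    - [[0, 0.008, 0.025, -1, 0, 0, 0], [0, 0.02, 0.06, -2.5, 0, 0, 0], [0, 0.033, 0.1, -4, 0, 0, 0], [0, 0.046, 0.14, -5.5, 0, 0, 0], [0, 0.059, 0.18, -7, 0, 0, 0], [0, 0.072, 0.22, -8.5, 0, 0, 0], [0, 0.085, 0.26, -10, 0, 0, 0], [0, 0.098, 0.3, -11.5, 0, 0, 0], [0, 0.11, 0.335, -13, 0, 0, 0], [0, 0.12, 0.365, -14.5, 0, 0, 0], [0, 0.126, 0.387, -15.7, 0, 0, 0], [0, 0.13, 0.398, -15.7, 0, 0, 0]]

```text
time_s: 11.05
position: [0.5802, -0.0896, 0.2486]
tcp_rot: [[-0.002, 0.978, 0.211], [0.0, 0.211, -0.978], [-1.0, -0.002, -0.001]]
force: [-1.4, 0.1, -0.6]
opening: 0.115
```

Emit:
play_rows:
  rows:
    - [[0, 0, 0, 0, 0, 0, 0], [0, 0, 0, 0, 0, 0, 0], [0, 0, 0, 0, 0, 0, 0]]

```text
time_s: 11.35
position: [0.5797, -0.086, 0.2495]
tcp_rot: [[-0.001, 0.977, 0.214], [0.001, 0.214, -0.977], [-1.0, -0.001, -0.001]]
force: [0.3, 1.2, -1.7]
opening: 0.111
```

```bash
python3 - <<'E'
from rig import *
from h import *
s=read_state();print(s["position"],s["force"],s["moment"],s["opening"]);print(np.round(s["tcp_rot"],4))
c=capture("wrist");t=capture("scene");pickle.dump((s,t,c),open("pics/g8.pkl","wb"))
a=np.vstack([c["pixels"][0:330],cv2.resize(t["pixels"][130:270,100:380],(560,280))])
cv2.imwrite("pics/g8.png",a[:,:,::-1])
print(shift(s,[.5787,-.0878,.20],-77.7))
p=np.array([.5787,-.0878,.15])
print(proj(c,[p]),proj(t,[p]))
E
```

```text
[ 0.57967831 -0.08597914  0.2495451 ] [ 0.29048811  1.21146659 -1.70296219] [ 0.0426086   0.00958626 -0.04484082] 0.11078492600466015
[[-9.000e-04  9.768e-01  2.143e-01]
 [ 8.000e-04  2.143e-01 -9.768e-01]
 [-1.000e+00 -7.000e-04 -1.000e-03]]
(array([ 0.0495, -0.0013,  0.0016]), array([ 0.07, -0.06,  0.04]))
[[278.65588634 199.27764014]] [[208.01167133 188.94795709]]
```

View pics/g8.png

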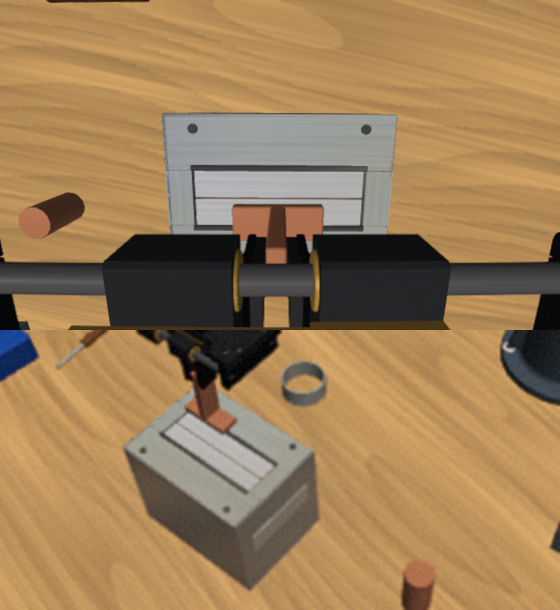

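```bash
python3 - <<'E'
from h import *
s,t,c=pickle.load(open("pics/g8.pkl","rb"))
p=np.array(s["position"]);R=np.array(s["tcp_rot"])
for y in(.008,.010,.012,.014):
    print(y,proj(c,[p+R@np.array([X,y,z]) for X in(.0393,.0303) for z in(-.03,.03)]).round(1).tolist())
cv2.imwrite("pics/g8z.png",cv2.resize(c["pixels"][150:250,180:380],None,fx=4,fy=4,interpolation=cv2.INTER_CUBIC)[:,:,::-1])
E
```

```text
0.008 [[232.4, 207.4], [321.3, 207.4], [230.7, 211.1], [323.1, 211.0]]
0.01 [[232.3, 204.6], [321.4, 204.5], [230.6, 208.1], [323.2, 208.1]]
0.012 [[232.2, 201.7], [321.5, 201.6], [230.5, 205.1], [323.3, 205.1]]
0.014 [[232.1, 198.8], [321.6, 198.8], [230.4, 202.1], [323.4, 202.1]]
```

View pics/g8z.png

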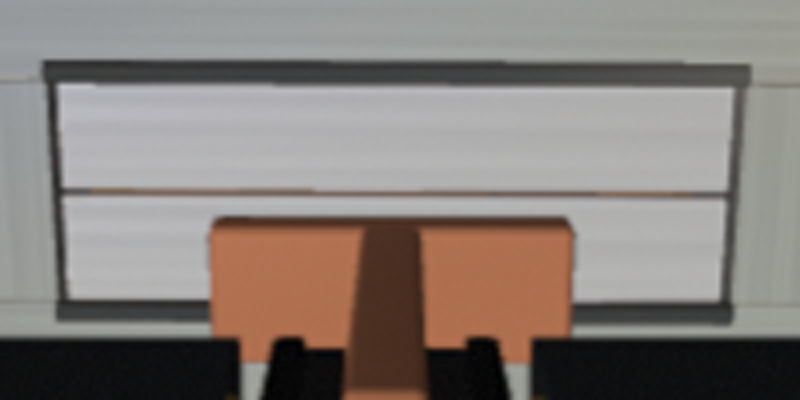

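Emit:
play_rows:
  rows:
    - [[0.01, 0.0012, 0.001, 0, 0, 0, 0], [0.025, 0.0012, 0.001, 0, 0, 0, 0], [0.04, 0.0012, 0.001, 0, 0, 0, 0], [0.05, 0.0012, 0.001, 0, 0, 0, 0], [0.055, 0.0012, 0.001, 0, 0, 0, 0], [0.059, 0.0012, 0.001, 0, 0, 0, 0], [0.063, 0.0012, 0.001, 0, 0, 0, 0], [0.067, 0.0012, 0.001, 0, 0, 0, 0], [0.07, 0.0012, 0.001, 0, 0, 0, 0], [0.073, 0.0012, 0.001, 0, 0, 0, 0]]

```text
time_s: 12.45
position: [0.5836, -0.0886, 0.1795]
tcp_rot: [[0.005, 0.977, 0.213], [-0.001, 0.213, -0.977], [-1.0, 0.005, 0.002]]
force: [-1.3, 0.3, 10.6]
opening: 0.114
```

```bash
python3 - <<'E'
from rig import *
from h import *
s=read_state();print(s["time_s"],s["position"],s["force"],s["moment"],s["opening"])
c=capture("wrist");t=capture("scene")
a=np.vstack([c["pixels"][0:300],cv2.resize(t["pixels"][130:270,130:350],(560,300))])
cv2.imwrite("pics/g9.png",a[:,:,::-1])
E
```

```text
12.45 [ 0.58359232 -0.08859444  0.17954566] [-1.26473508  0.28378347 10.59552704] [ 0.25774988  0.35550635 -0.01351048] 0.11441370112547773
```

View pics/g9.png

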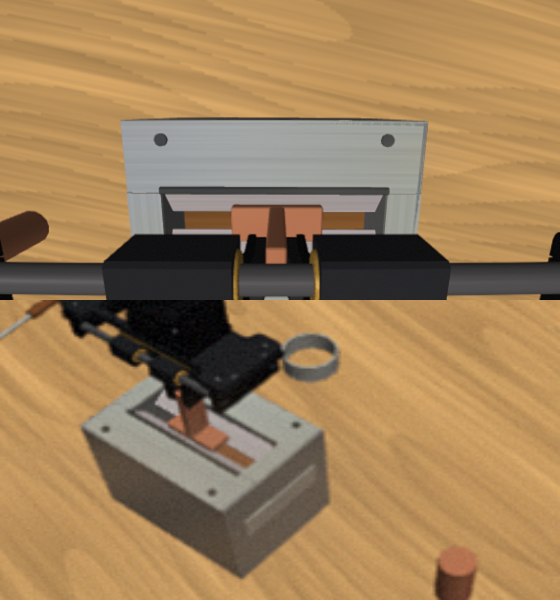

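Emit:
play_rows:
  rows:
    - [[0.002, 0, 0, 0, 0, 0, 0], [0.004, 0, 0, 0, 0, 0, 0], [0.006, 0, 0, 0, 0, 0, 0], [0.006, 0, 0, 0, 0, 0, 0], [0.006, 0, 0, 0, 0, 0, 0]]

```text
time_s: 13.05
position: [0.583, -0.0888, 0.1729]
tcp_rot: [[0.004, 0.977, 0.213], [-0.001, 0.213, -0.977], [-1.0, 0.004, 0.002]]
force: [-0.9, 0.3, 5.9]
opening: 0.11
```

```bash
python3 - <<'E'
from rig import *
from h import *
s=read_state();print(s["time_s"],s["position"],s["force"],s["moment"],s["opening"])
print(shift(s,[.5787,-.0878,.20],-77.7))
c=capture("wrist");
print(proj(c,[[.5787,-.0878,.15]]))
cv2.imwrite("pics/g10.png",cv2.resize(c["pixels"][150:250,130:430],None,fx=2.6,fy=2.6,interpolation=cv2.INTER_CUBIC)[:,:,::-1])
E
```

```text
13.05 [ 0.58304381 -0.08878965  0.17291542] [-0.88870638  0.2589813   5.91328514] [ 0.13225024  0.24254412 -0.0568424 ] 0.1102573602635166
(array([-0.0271, -0.0039, -0.0018]), array([-0.01,  0.13, -0.21]))
[[273.85997201 232.52559352]]
```

View pics/g10.png

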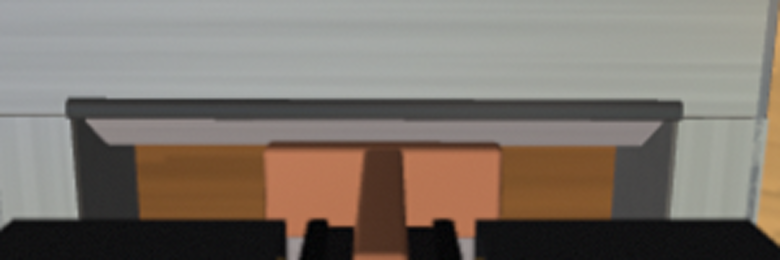

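Emit:
play_rows:
  rows:
    - [[0.006, -0.001, 0, 0, 0, 0, 0], [0.012, -0.0015, 0, 0, 0, 0, 0], [0.018, -0.0015, 0, 0, 0, 0, 0], [0.024, -0.0015, 0, 0, 0, 0, 0], [0.03, -0.0015, 0, 0, 0, 0, 0], [0.036, -0.0015, 0, 0, 0, 0, 0], [0.042, -0.0015, 0, 0, 0, 0, 0], [0.047, -0.0015, 0, 0, 0, 0, 0], [0.05, -0.0015, 0, 0, 0, 0, 0], [0.05, -0.0015, 0, 0, 0, 0, 0]]

```text
time_s: 14.1
position: [0.5797, -0.0884, 0.1198]
tcp_rot: [[-0.001, 0.977, 0.213], [0.0, 0.213, -0.977], [-1.0, -0.001, -0.001]]
force: [1.5, -0.0, -3.2]
opening: 0.11
```

Emit:
play_rows:
  rows:
    - [[0.005, 0, 0, 0, 0, 0, 0], [0.01, 0, 0, 0, 0, 0, 0], [0.014, 0, 0, 0, 0, 0, 0], [0.018, 0, 0, 0, 0, 0, 0], [0.021, 0, 0, 0, 0, 0, 0], [0.024, 0, 0, 0, 0, 0, 0], [0.026, 0, 0, 0, 0, 0, 0], [0.026, 0, 0, 0, 0, 0, 0], [0.026, 0, 0, 0, 0, 0, 0]]

```text
time_s: 15.0
position: [0.5799, -0.0885, 0.0942]
tcp_rot: [[-0.001, 0.977, 0.213], [0.0, 0.213, -0.977], [-1.0, -0.001, -0.0]]
force: [1.0, -0.3, -0.6]
opening: 0.114
```

Emit:
play_rows:
  rows:
    - [[0.0015, 0, 0, 0, 0, 0, 0], [0.003, 0, 0, 0, 0, 0, 0], [0.0045, 0, 0, 0, 0, 0, 0], [0.006, 0, 0, 0, 0, 0, 0], [0.006, 0, 0, 0, 0, 0, 0], [0.006, 0, 0, 0, 0, 0, 0]]

```text
time_s: 15.6
position: [0.5798, -0.0885, 0.0885]
tcp_rot: [[-0.001, 0.977, 0.213], [0.0, 0.213, -0.977], [-1.0, -0.001, -0.0]]
force: [-1.3, -1.5, 1.4]
opening: 0.11
```

```bash
python3 - <<'E'
from rig import *
from h import *
s=read_state();print(s["time_s"],s["position"],s["force"],s["moment"],s["opening"])
c=capture("wrist");t=capture("scene")
a=np.vstack([c["pixels"][0:300],cv2.resize(t["pixels"][130:270,130:350],(560,300))])
cv2.imwrite("pics/g11.png",a[:,:,::-1])
E
```

```text
15.6 [ 0.579753   -0.08854532  0.08854866] [-1.32446496 -1.54969118  1.3578191 ] [-0.06772203  0.05373822 -0.00556134] 0.11031223573166686
```

View pics/g11.png

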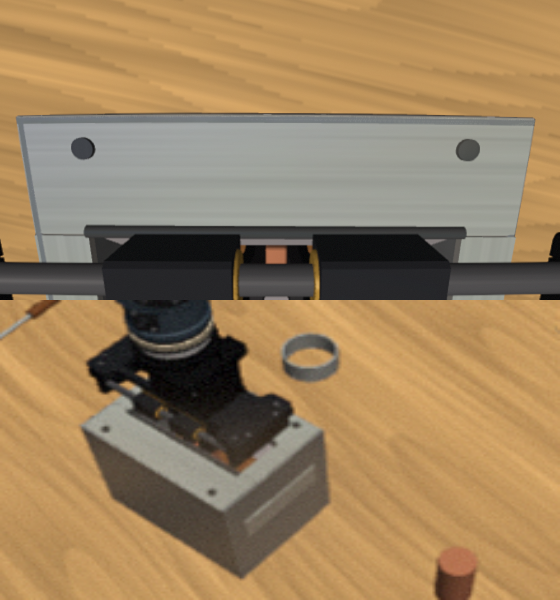

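Emit:
play_rows:
  rows:
    - [[0.0007, 0, 0, 0, 0, 0, 0], [0.0014, 0, 0, 0, 0, 0, 0], [0.002, 0, 0, 0, 0, 0, 0], [0.002, 0, 0, 0, 0, 0, 0]]

```text
time_s: 16.1
position: [0.5802, -0.0885, 0.0868]
tcp_rot: [[0.0, 0.977, 0.213], [0.0, 0.213, -0.977], [-1.0, 0.0, 0.0]]
force: [0.3, 0.7, 3.2]
opening: 0.112
```

Emit:
play_rows:
  rows:
    - [[0.0005, 0, 0, 0, 0, 0, 0], [0.001, 0, 0, 0, 0, 0, 0], [0.001, 0, 0, 0, 0, 0, 0]]

```text
time_s: 16.4
position: [0.5801, -0.0885, 0.0857]
tcp_rot: [[-0.0, 0.977, 0.213], [0.0, 0.213, -0.977], [-1.0, -0.0, -0.0]]
force: [-0.0, -0.3, 3.1]
opening: 0.107
```

Emit:
play_rows:
  rows:
    - [[0.0005, 0, 0, 0, 0, 0, 0], [0.001, 0, 0, 0, 0, 0, 0], [0.001, 0, 0, 0, 0, 0, 0]]

```text
time_s: 16.7
position: [0.5801, -0.0885, 0.0846]
tcp_rot: [[-0.0, 0.977, 0.213], [0.0, 0.213, -0.977], [-1.0, -0.0, -0.0]]
force: [-1.1, 0.6, 2.7]
opening: 0.107
```

Emit:
play_rows:
  rows:
    - [[0.0005, 0, 0, 0, 0, 0, 0], [0.001, 0, 0, 0, 0, 0, 0], [0.001, 0, 0, 0, 0, 0, 0]]

```text
time_s: 17.0
position: [0.5801, -0.0885, 0.0837]
tcp_rot: [[-0.0, 0.977, 0.213], [-0.0, 0.213, -0.977], [-1.0, -0.0, 0.0]]
force: [-0.6, 0.1, 3.4]
opening: 0.113
```

Emit:
play_rows:
  rows:
    - [[0.0005, 0, 0, 0, 0, 0, 0], [0.001, 0, 0, 0, 0, 0, 0], [0.001, 0, 0, 0, 0, 0, 0]]

```text
time_s: 17.3
position: [0.5802, -0.0885, 0.0827]
tcp_rot: [[0.0, 0.977, 0.213], [-0.0, 0.213, -0.977], [-1.0, 0.0, 0.0]]
force: [-0.5, 0.1, 2.9]
opening: 0.11
```

Steady at about 3 N; continuing to feel one step at a time.

Emit:
play_rows:
  rows:
    - [[0.0005, 0, 0, 0, 0, 0, 0], [0.001, 0, 0, 0, 0, 0, 0], [0.001, 0, 0, 0, 0, 0, 0]]

```text
time_s: 17.6
position: [0.5802, -0.0885, 0.0817]
tcp_rot: [[0.0, 0.977, 0.213], [-0.0, 0.213, -0.977], [-1.0, 0.0, 0.0]]
force: [0.4, 0.2, 2.2]
opening: 0.105
```

Emit:
play_rows:
  rows:
    - [[0.0005, 0, 0, 0, 0, 0, 0], [0.001, 0, 0, 0, 0, 0, 0], [0.001, 0, 0, 0, 0, 0, 0]]

```text
time_s: 17.9
position: [0.58, -0.0886, 0.0806]
tcp_rot: [[-0.0, 0.977, 0.213], [0.0, 0.213, -0.977], [-1.0, -0.0, -0.0]]
force: [0.1, -0.9, 3.3]
opening: 0.11
```

Emit:
play_rows:
  rows:
    - [[0.0005, 0, 0, 0, 0, 0, 0], [0.001, 0, 0, 0, 0, 0, 0], [0.001, 0, 0, 0, 0, 0, 0]]

```text
time_s: 18.2
position: [0.58, -0.0885, 0.0796]
tcp_rot: [[-0.0, 0.977, 0.213], [0.0, 0.213, -0.977], [-1.0, -0.0, -0.0]]
force: [0.1, 0.5, 2.2]
opening: 0.113
```

Emit:
play_rows:
  rows:
    - [[0.0005, 0, 0, 0, 0, 0, 0], [0.001, 0, 0, 0, 0, 0, 0], [0.001, 0, 0, 0, 0, 0, 0]]

```text
time_s: 18.5
position: [0.5801, -0.0885, 0.0787]
tcp_rot: [[-0.0, 0.977, 0.213], [0.0, 0.213, -0.977], [-1.0, -0.0, -0.0]]
force: [-1.1, -0.3, 2.8]
opening: 0.109
```

Emit:
play_rows:
  rows:
    - [[0.0005, 0, 0, 0, 0, 0, 0], [0.001, 0, 0, 0, 0, 0, 0], [0.001, 0, 0, 0, 0, 0, 0]]

```text
time_s: 18.8
position: [0.5801, -0.0885, 0.0777]
tcp_rot: [[-0.0, 0.977, 0.213], [0.0, 0.213, -0.977], [-1.0, -0.0, -0.0]]
force: [0.2, 0.6, 2.4]
opening: 0.112
```

Emit:
play_rows:
  rows:
    - [[0.0005, 0, 0, 0, 0, 0, 0], [0.001, 0, 0, 0, 0, 0, 0], [0.001, 0, 0, 0, 0, 0, 0]]

```text
time_s: 19.1
position: [0.5801, -0.0885, 0.0767]
tcp_rot: [[-0.0, 0.977, 0.213], [0.0, 0.213, -0.977], [-1.0, -0.0, -0.0]]
force: [-0.9, -0.1, 2.3]
opening: 0.109
```

Emit:
play_rows:
  rows:
    - [[0.0005, 0, 0, 0, 0, 0, 0], [0.001, 0, 0, 0, 0, 0, 0], [0.001, 0, 0, 0, 0, 0, 0]]

```text
time_s: 19.4
position: [0.5803, -0.0886, 0.0762]
tcp_rot: [[0.0, 0.977, 0.213], [-0.0, 0.213, -0.977], [-1.0, 0.0, 0.0]]
force: [-1.1, -0.1, 5.3]
opening: 0.111
```

Emit:
play_rows:
  rows:
    - [[0.0005, 0, 0, 0, 0, 0, 0], [0.001, 0, 0, 0, 0, 0, 0], [0.001, 0, 0, 0, 0, 0, 0]]

```text
time_s: 19.7
position: [0.5805, -0.0887, 0.0761]
tcp_rot: [[0.001, 0.977, 0.213], [-0.001, 0.213, -0.977], [-1.0, 0.001, 0.001]]
force: [-1.7, 0.1, 10.1]
opening: 0.109
```

Emit:
play_rows:
  rows:
    - [[-0.0005, 0, 0, 0, 0, 0, 0], [-0.0005, 0, 0, 0, 0, 0, 0], [-0.0005, 0, 0, 0, 0, 0, 0]]

```text
time_s: 20.0
position: [0.5804, -0.0887, 0.0761]
tcp_rot: [[0.001, 0.977, 0.213], [-0.0, 0.213, -0.977], [-1.0, 0.001, 0.001]]
force: [-0.5, 1.0, 7.2]
opening: 0.111
```

Still in contact (z unchanged, force ~4.5 N above baseline). Releasing.

Emit:
play_rows:
  rows:
    - [[0, 0, 0, 0, 0, 0, 0.014], [0, 0, 0, 0, 0, 0, 0.018], [0, 0, 0, 0, 0, 0, 0.022], [0, 0, 0, 0, 0, 0, 0.026], [0, 0, 0, 0, 0, 0, 0.03], [0, 0, 0, 0, 0, 0, 0.03]]

```text
time_s: 20.6
position: [0.5797, -0.0884, 0.0749]
tcp_rot: [[-0.001, 0.977, 0.213], [0.0, 0.213, -0.977], [-1.0, -0.001, -0.001]]
force: [-1.6, 0.1, 0.9]
opening: 0.332
```

```bash
python3 - <<'E'
from rig import *
from h import *
s=read_state();print(s["time_s"],s["position"],s["force"],s["moment"],s["opening"])
c=capture("wrist");t=capture("scene")
a=np.vstack([c["pixels"][0:300],cv2.resize(t["pixels"][130:270,130:350],(560,300))])
cv2.imwrite("pics/g12.png",a[:,:,::-1])
E
```

```text
20.6 [ 0.57970376 -0.08839299  0.07489557] [-1.59381155  0.14837994  0.94940899] [-0.05217749  0.15583773 -0.03233982] 0.33182386410891745
```

View pics/g12.png

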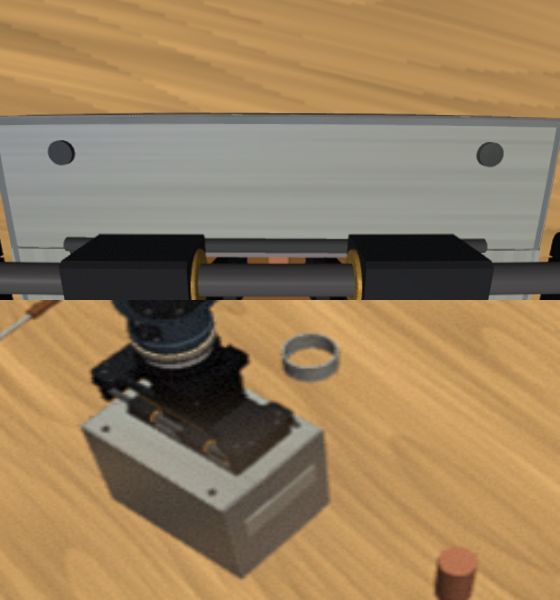

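Emit:
play_rows:
  rows:
    - [[-0.003, 0, 0, 0, 0, 0, 0.03], [-0.008, 0, 0, 0, 0, 0, 0.03], [-0.014, 0, 0, 0, 0, 0, 0.03], [-0.02, 0, 0, 0, 0, 0, 0.03], [-0.026, 0, 0, 0, 0, 0, 0.03], [-0.032, 0, 0, 0, 0, 0, 0.03], [-0.038, 0, 0, 0, 0, 0, 0.03], [-0.044, 0, 0, 0, 0, 0, 0.03], [-0.05, 0, 0, 0, 0, 0, 0.03], [-0.056, 0, 0, 0, 0, 0, 0.03], [-0.062, 0, 0, 0, 0, 0, 0.03], [-0.07, 0, 0, 0, 0, 0, 0.03]]

```text
time_s: 21.9
position: [0.5794, -0.0885, 0.1459]
tcp_rot: [[-0.001, 0.977, 0.213], [0.0, 0.213, -0.977], [-1.0, -0.001, -0.0]]
force: [-0.5, -0.7, 0.1]
opening: 0.344
```

Emit:
play_rows:
  rows:
    - [[-0.02, 0, 0, 0, 0, 0, 0.03], [-0.05, 0, 0, 0, 0, 0, 0.03], [-0.08, -0.02, 0, 0, 0, 0, 0.03], [-0.1, -0.05, 0, 0, 0, 0, 0.03], [-0.12, -0.08, 0, 0, 0, 0, 0.03], [-0.14, -0.1, 0, 0, 0, 0, 0.03], [-0.14, -0.11, 0, 0, 0, 0, 0.03], [-0.14, -0.11, 0, 0, 0, 0, 0.03], [-0.14, -0.11, 0, 0, 0, 0, 0.03]]

```text
time_s: 22.8
position: [0.4726, -0.1118, 0.2846]
tcp_rot: [[-0.0, 0.977, 0.213], [0.001, 0.213, -0.977], [-1.0, -0.0, -0.001]]
force: [1.1, 0.5, -0.1]
opening: 0.346
```

```bash
python3 - <<'E'
from rig import *
from h import *
s=read_state();print(s["time_s"],s["position"],s["force"],s["moment"],s["opening"])
c=capture("wrist");t=capture("scene")
a=np.vstack([c["pixels"][0:300],cv2.resize(t["pixels"][130:270,130:350],(560,300),interpolation=cv2.INTER_CUBIC)])
cv2.imwrite("pics/g13.png",a[:,:,::-1]);cv2.imwrite("pics/s13.png",t["pixels"][:,:,::-1])
E
```

```text
22.8 [ 0.47261977 -0.11181217  0.28461408] [ 1.07415473  0.54635384 -0.0769911 ] [ 0.05250074 -0.00142977 -0.03937793] 0.34631277746785194
```

View pics/g13.png

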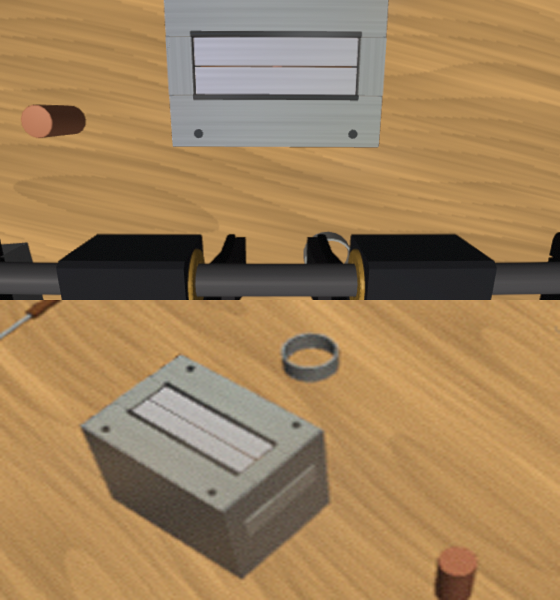

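View pics/s13.png

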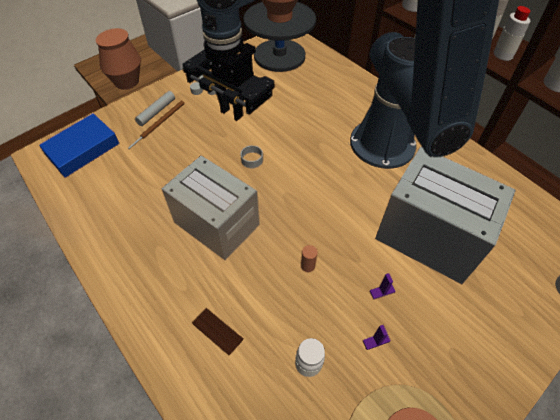

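Both leaves look shut and level, with the slit closed at wrist (277,66). The tile is gone from the bench, the bystanders haven't moved, and the gripper is clear. Handing in.

```bash
python3 - <<'E'
from rig import *
print(hand_in())
E
```

```text
the job is handed in; nothing more can be done
None
```

I put the T-shaped tile into the smaller grey box and handed the job in at about 23 s. It went foot first through the two leaves and down onto the hidden shelf. There I let go and drew straight back up.

- **Feeling for the shelf:** I went down in 1 mm steps. Contact came about 113 mm below the box's top, where the downward motion stopped. The force peaked at about 10 N, roughly 7.5 N above the level just before. I eased off to about 7 N before opening the fingers, and the tool then sank about 1 mm.
- **Last checks:** The wrist and scene pictures show both leaves shut and level, and the tile gone from the bench. The post, cutter, jar, rib and purple look-alikes are where they were, and the gripper is clear with the force near zero.
- **First grasp missed:** The fingers closed just above the tile without touching it. In the pictures the finger tips sit about 20 mm short of the reported TCP. I lowered the second grasp by about that much and it held.
- **Scene camera:** It disagreed with the wrist camera by a few millimetres on the tile, so I relied on the wrist view.
- **Not seen:** Whether the tile is standing upright inside could not be viewed. I infer it from the shelf contact and the clean release.

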